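# Swap two mixed-up canister lids and turn each one home

### The arm

A 6-joint arm with a two-finger parallel gripper is mounted at the origin on a cart in front of the work surface, level with it; the furniture and walls round the work are solid. World frame = base frame: x ahead of the robot, y to its left, z up, the work surface at z = 0. Lengths are in mm, angles in rad, forces in N, time in s.
With the tool pointing down it reaches from about 325 to 850 mm from the base axis. Payload 4.4 kg.
Tool frame: the origin (TCP) lies at the very end of the fingers, on their centre line; the grasp point (between the pads) lies 19 mm behind it (robot.tcp_to_grasp is the distance from the TCP to the grasp point, in mm); z points along the fingers, y is the line along which they close (so a half turn about z gives the same grasp; the last joint's range is limited). The gripper opens to 94 mm and grips with 3 to 60 N. Pads are 16 mm wide; open, the fingers measure 119 mm over their backs; the gripper's body (75 mm by 177 mm) begins 78 mm behind the grasp point.
Start: joints at [-1.256, 0.207, 1.542, -0, 1.393, -0.15], TCP at [257.729, -514.007, 205.447] pointing down, gripper open.
Joint ranges: [-2.73, 2.73], [-0.86, 2.22], [0.23, 2.46], [-1.11, 4.25], [0.08, 2.63], [-2.82, 2.82]. Speed limits (rad/s): [2.79, 2.79, 3.14, 3.14, 3.14, 3.14].

### API

Orientations are given as a unit quaternion [w, x, y, z].
In Python, from plant import robot, viewer, order, look_for, regions_of gives the robot as it stands.
- The arm moves only by the tool servo_tool, never from a script. Its argument "series" is a list of rows, each an object of numbers: "rx", "ry", "rz": the turn, a rotation vector about the tool's x, y, z in rad; "x", "y", "z": the shift along the tool's x, y, z in m; "fingers": the finger opening in m, from 0 to 0.094. In form: [{"rx": .., "ry": .., "rz": .., "x": .., "y": .., "z": .., "fingers": ..}, ...]. A call has 1 to 12 rows; each row is the pose to reach, as a shift and turn from the pose commanded when the call began, along the tool's axes at that moment; what a row does not reach only later rows make up. A row lasts 1/10 s, in which the tool goes at most 50 mm and 8.59 degrees, less where a joint would pass 70% of its speed; a pose out of reach is approached as far as the arm can. A call with a gripper value outside its range is refused whole. The fingers move at their own pace and stop on an object; "force" is the grip in N (left out, the last holds). Time passes only in rows, so rows that repeat a pose let the fingers close. It gives the time, the measured TCP pose, the force, the opening and the grip force at its end, in the units of the state.
- robot.sense(): the state, without advancing time (a new reading comes with each control period).
- viewer.read_camera(name): name is "scene" or "top" or "wrist"; returns the picture (384x512x3 uint8, blue, green, red); there is no depth.
- viewer.get_calibration(name): a dict with "K" (3x3 intrinsics, pixels), "camera_from_world" (4x4, takes a point from world to camera coordinates); the wrist camera has in their place "mount" (4x4, takes a point from camera to tool coordinates, whose origin is the TCP and whose axes are the flange's). Camera axes: x right, y down, z forward; pixel columns grow to the right and rows downward; lengths in mm; the calibration is good to about 2 mm. A picture is of the moment at which its call begins: read the wrist's pose just before it. get_calibration takes no time and is no camera call.
- order.job_done(): hands the job in; it is judged then, once.
Trained networks look in the newest picture that a camera, given by its name, has taken for a name from the list of things; names that differ only in an ending like _2 or _b are one class to them, and where a whole thing is asked for, a point or a joint stands for the part that bears it (a point fixed in the world has none). Each returns a list of dicts, best first, with "confidence" (0 to 1); they miss things now and then, are a little off and sometimes report something else, mostly with a low value. They report only what shows in the picture. A call takes as long as a camera call. They do not tell look-alikes from the thing itself.
- look_for(camera, query): "box" ([centre column, centre row, width, height] in pixels, round what is visible of it).
- regions_of(camera, query): "region" (384x512 bool, what is visible of it) and "box" ([centre column, centre row, width, height] in pixels, round what is visible of it).
The state is a dict: "clock": time; "joint_pos": joint angles; "dq": joint speeds; "joint_efforts": joint torques, N m; "eef_pos": TCP position; "tool_rot": TCP orientation; "wrist_force": force on the tool from outside, world axes, zero at the start; "torque": the same for the moment, N m; "opening": finger opening in mm; "finger_force": force on a finger pad.
Only numpy, scipy, OpenCV 4.12 (cv2) and the standard library are available. Lean on these libraries where they do the work, as an engineer would, in place of code of your own. Each camera call takes 0.05 s, during which the arm holds its last target. There are 200 camera calls.

### The job

The lids of the two canisters have been mixed up: swap them, so that the blue lid is on the blue canister and the yellow lid on the yellow one. The lids only fit when turned the right way, so turn each one gently, without forcing it, until it drops fully home, and let go. Leave the other things where they stand.

Things in the scene. Friction and masses are not known exactly. Their poses are not given: they have to be found in the camera images.
- lid_blue_grip (a point): loose blue lid, starts askew but level on the yellow canister: round cap 84 mm across, 23 mm high (inside 77 mm across, 18 mm deep), upright wooden bar handle on its flat top, 54 mm long (lid's x), 16 mm thick (lid's y), 38 mm high. This point: on the axis, in the handle, 49 mm above the lid's lower edge, 26 mm above its flat top, 12 mm below the handle's top; z up
- lid_yellow_grip (a point): loose yellow lid, starts askew but level on the blue canister: round cap 84 mm across, 23 mm high (inside 77 mm across, 18 mm deep), upright wooden bar handle on its flat top, 54 mm long (lid's x), 16 mm thick (lid's y), 38 mm high. This point: on the axis, in the handle, 49 mm above the lid's lower edge, 26 mm above its flat top, 12 mm below the handle's top; z up
- canister_blue_rim (a point): blue canister with a thin white band, 92 mm across. This point: centre of its rim, 72 mm above its foot; z up. The neck, the top 21 mm, is 71 mm across. The lid's handle point is 31 mm above this one when fully home, 39 mm when the lugs stand on the rim
- canister_yellow_rim (a point): yellow canister with a thin white band, 92 mm across. This point: centre of its rim, 72 mm above its foot; z up. The neck, the top 21 mm, is 71 mm across. The lid's handle point is 31 mm above this one when fully home, 39 mm when the lugs stand on the rim
- lid_blue: the whole blue lid, 0.1 to 0.2 kg, origin at the centre of its lower edge, axes as above. Three lugs inside, 120 degrees apart, 8 mm high, 11 degrees wide, stand on the rim until they meet its notches; then the lid, if free, falls 8 mm by its weight and can turn only some 10 degrees either way. The lugs' direction to the handle is not known
- lid_yellow: the whole yellow lid, 0.1 to 0.2 kg, origin at the centre of its lower edge, axes as above. Three lugs inside, 120 degrees apart, 8 mm high, 11 degrees wide, stand on the rim until they meet its notches; then the lid, if free, falls 8 mm by its weight and can turn only some 10 degrees either way. The lugs' direction to the handle is not known
- canister_blue: the whole blue canister, origin at the centre of its foot; heavy with a rubber foot, it stays put. The rim has three notches 120 degrees apart, each 32 degrees wide and 11 mm deep; their direction is not known
- canister_yellow: the whole yellow canister, origin at the centre of its foot; heavy with a rubber foot, it stays put. The rim has three notches 120 degrees apart, each 32 degrees wide and 11 mm deep; their direction is not known
- salt_mid (a point): salt shaker, grey and clear, 44 mm across, 90 mm high; this point is half-way up on its middle axis. A bystander: leave it alone
- timer_mid (a point): red round egg timer, 58 mm across, 52 mm high; this point is half-way up on its middle axis. A bystander: leave it alone
- mill_mid (a point): dark wooden pepper mill, 58 mm across, 170 mm high; this point is half-way up on its middle axis. A bystander: leave it alone
Mind the look-alikes: they are no part of the job. What is shaped like the lid_yellow but pink is not meant.

How it is judged:
By the outcome, as a careful person would: the job done as asked, in the order asked, and still so for the second after the job is handed in, with the robot touching nothing.
It also fails if it takes over 72 s, if anything falls off the work surface, if the arm or the gripper's body presses on something with over 40 N, if the wrist force passes 120 N, or if a joint passes its speed limit or range.

## Working session

There is one attempt and no reset: what is moved stays moved. The work goes in short steps, Python scripts to look and compute and a tool call to move; the robot and the scene stay as the last step left them, time stands still between calls to the robot, and variables do not carry over. Pictures are saved under pics/ and viewed, at most 10 in all, crops included, and the job is handed in when it is done.

Besides the shell and the picture viewer there is one more tool, called after "Emit:" by a JSON object that holds its "op" and its "data", one argument or row to a line. servo_tool: Moves the arm, as the interface text tells. Its arguments: {"type":"object","properties":{"series":{"type":"array","items":{"type":"object","properties":{"rx":{"type":"number"},"ry":{"type":"number"},"rz":{"type":"number"},"x":{"type":"number"},"y":{"type":"number"},"z":{"type":"number"},"fingers":{"type":"number"}}}},"force":{"type":"number"}},"required":["series"]}

```bash
mkdir -p pics; ls
python3 - <<'E'
from plant import robot, viewer, look_for, regions_of
import cv2, numpy as np
s=robot.sense(); print(s)
for c in ("scene","top"):
    im=viewer.read_camera(c); cv2.imwrite(f"pics/{c}0.png",im)
    k=viewer.get_calibration(c); print(c,np.round(k["K"],1).tolist(),np.round(k["camera_from_world"],3).tolist())
    for q in ("lid_blue","lid_yellow","canister_blue","canister_yellow"):
        print(q,[(np.round(d["box"]).tolist(),round(d["confidence"],2)) for d in look_for(c,q)][:3])
print(np.round(viewer.get_calibration("wrist")["mount"],3).tolist(), viewer.get_calibration("wrist")["K"])
a=cv2.imread("pics/scene0.png");b=cv2.imread("pics/top0.png")
cv2.imwrite("pics/both0.png",cv2.resize(np.vstack([a,b]),(800,1200))[:, :][0:1200])
E
```

```text
pics
{'clock': 0.0, 'joint_pos': array([-1.25652302e+00,  2.07457962e-01,  1.54290521e+00,  2.38274332e-05,
        1.39348028e+00, -1.50506267e-01]), 'dq': array([-0.00096926,  0.00098067, -0.00058765, -0.001478  , -0.00053629,
        0.00120101]), 'joint_efforts': array([ 1.70270669e-04, -3.70879054e+01, -2.81416029e+01,  6.97378116e-02,
        3.60719149e-02, -1.81897408e-04]), 'eef_pos': array([ 257.47888338, -513.2540133 ,  204.29236826]), 'tool_rot': array([-1.12258442e-03,  9.73118669e-01,  2.30301520e-01, -8.03631940e-05]), 'wrist_force': array([ 0.06856058,  0.44541182, -0.94518563]), 'torque': array([-0.01375663, -0.00637572, -0.0261996 ]), 'finger_force': 0.0, 'opening': 93.8835179077048}
scene [[410.4, 0.0, 256.8], [0.0, 410.4, 189.2], [0.0, 0.0, 1.0]] [[-0.709, -0.704, 0.021, 490.268], [-0.486, 0.468, -0.738, 321.533], [0.511, -0.534, -0.674, 738.912], [0.0, 0.0, 0.0, 1.0]]
lid_blue []
lid_yellow [([316.0, 147.0, 32.0, 38.0], 0.87), ([302.0, 251.0, 38.0, 44.0], 0.79)]
canister_blue [([316.0, 166.0, 36.0, 27.0], 0.95)]
canister_yellow [([207.0, 260.0, 39.0, 34.0], 0.75), ([317.0, 145.0, 29.0, 34.0], 0.15)]
top [[365.3, 0.0, 257.0], [0.0, 365.3, 194.9], [0.0, 0.0, 1.0]] [[0.017, -1.0, 0.015, 110.058], [-0.99, -0.019, -0.14, 571.917], [0.14, -0.012, -0.99, 876.941], [0.0, 0.0, 0.0, 1.0]]
lid_blue [([204.0, 184.0, 33.0, 35.0], 0.74)]
lid_yellow [([371.0, 173.0, 37.0, 38.0], 0.89), ([263.0, 240.0, 32.0, 34.0], 0.82)]
canister_blue [([363.0, 177.0, 28.0, 40.0], 0.64)]
canister_yellow [([209.0, 187.0, 30.0, 31.0], 0.47)]
[[0.0, -0.964, -0.267, 78.514], [1.0, 0.0, 0.001, -0.528], [-0.0, -0.267, 0.964, -179.196], [0.0, 0.0, 0.0, 1.0]] [[309.94807292   0.         257.23663752]
 [  0.         309.94807292 194.38132832]
 [  0.           0.           1.        ]]
```

Run:
```python
import cv2,numpy as np
a=cv2.imread("pics/scene0.png")[80:330,120:420];b=cv2.imread("pics/top0.png")[90:290,120:420]
v=np.vstack([cv2.resize(a,(400,333)),cv2.resize(b,(400,267))])
cv2.imwrite("pics/v0.png",np.hstack([cv2.resize(a,(400,333)),cv2.resize(b,(400,333))]))
```

```text
(no output)
```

View pics/v0.png

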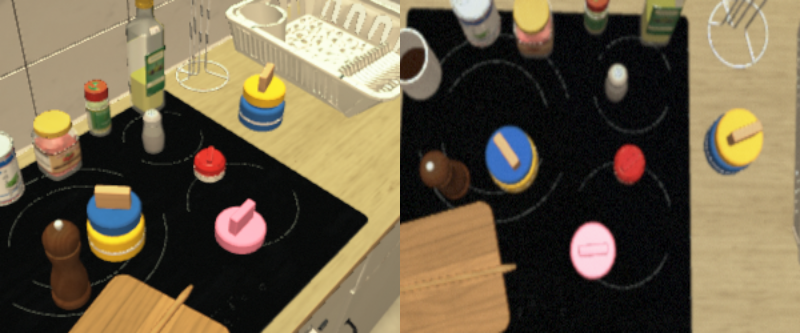

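View pics/top0.png

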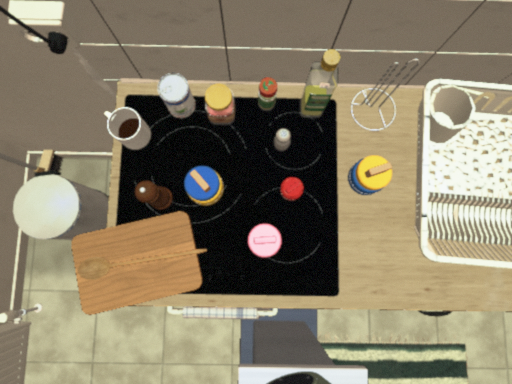

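The top view shows the blue lid at about (203,184), the yellow one at (373,173) and the pink decoy at (264,240). The mill is close to the yellow canister, at about (150,195).

```bash
cat > h.py <<'E'
from plant import robot, viewer, order, look_for, regions_of
import cv2, numpy as np
from scipy.spatial.transform import Rotation as R
def pose():
    s=robot.sense(); q=s["tool_rot"]; T=np.eye(4)
    T[:3,:3]=R.from_quat([q[1],q[2],q[3],q[0]]).as_matrix(); T[:3,3]=s["eef_pos"]; return T
def cam(name):   # -> K, world_from_camera
    k=viewer.get_calibration(name)
    if name=="wrist": return k["K"], pose()@k["mount"]
    return k["K"], np.linalg.inv(k["camera_from_world"])
def onplane(K,W,uv,z):
    d=W[:3,:3]@np.linalg.inv(K)@np.array([uv[0],uv[1],1.]); o=W[:3,3]
    return o+d*(z-o[2])/d[2]
def proj(K,W,p):
    c=np.linalg.inv(W)@np.array([*p,1.]); c=K@c[:3]; return c[:2]/c[2]
def move(xyz,yaw):   # row needed: shift (m, tool axes) and rotation vector
    T=pose(); x=np.array([np.cos(yaw),np.sin(yaw),0]); z=np.array([0,0,-1.])
    G=np.column_stack([x,np.cross(z,x),z])
    r=R.from_matrix(T[:3,:3].T@G).as_rotvec(); d=T[:3,:3].T@(np.array(xyz)-T[:3,3])/1000
    print("shift",d.round(4),"rot",r.round(3))
def yaw():
    T=pose(); return np.arctan2(T[1,0],T[0,0])
def mask(im,col):
    h=cv2.cvtColor(im,cv2.COLOR_BGR2HSV); 
    lo,hi={"blue":((100,110,50),(125,255,255)),"yellow":((22,150,120),(33,255,255)),"wood":((8,50,90),(21,185,255))}[col]
    return cv2.inRange(h,np.array(lo),np.array(hi))
E
python3 - <<'E'
from h import *
im=viewer.read_camera("top"); K,W=cam("top")
for c,box in (("blue",(180,160,230,210)),("yellow",(350,150,400,200))):
    x0,y0,x1,y1=box; m=mask(im[y0:y1,x0:x1],c)
    p=cv2.findNonZero(m)[:,0].astype(float); 
    (cx,cy),r=cv2.minEnclosingCircle(p.astype(np.float32)); print(c,len(p),cx+x0,cy+y0,r, onplane(K,W,(cx+x0,cy+y0),80).round(1))
    w=cv2.findNonZero(mask(im[y0:y1,x0:x1],"wood"))
    if w is not None: print("wood",len(w),cv2.minAreaRect(w))
for n,uv,z in (("mill",(148,189),165),("salt",(283,139),45),("timer",(291,188),45),("pink",(264,240),40),("freeL",(264,200),0)): print(n,onplane(K,W,uv,z).round(0))
move([460,130,200],0.3)
E
```

```text
blue 752 200.86842155456543 182.01578903198242 17.89854621887207 [592.6 256.4  80. ]
wood 323 ((24.617645263671875, 29.02941131591797), (36.1378059387207, 31.772165298461914), 14.03624439239502)
yellow 658 375.0803813934326 171.28474044799805 16.92662239074707 [ 627.5 -164.9   80. ]
wood 1458 ((24.5, 24.5), (49.0, 49.0), 90.0)
mill [560. 357. 165.]
salt [714.  57.  45.]
timer [588.  36.  45.]
pink [458. 101.  40.]
freeL [562. 102.   0.]
shift [ 0.4695 -0.485   0.0055] rot [-0.    -0.     0.165]
```

```bash
python3 -c "
from h import *
move([610,-165,200],1.3)"
```

```text
shift [ 0.4713 -0.154   0.0055] rot [-0.    -0.    -0.835]
```

Emit:
{"op": "servo_tool", "data": {
  "series": [
    {"x":0.471,"y":-0.154,"z":0.005,"rz":-0.835,"fingers":0.06},
    {"x":0.471,"y":-0.154,"z":0.005,"rz":-0.835},
    {"x":0.471,"y":-0.154,"z":0.005,"rz":-0.835},
    {"x":0.471,"y":-0.154,"z":0.005,"rz":-0.835},
    {"x":0.471,"y":-0.154,"z":0.005,"rz":-0.835},
    {"x":0.471,"y":-0.154,"z":0.005,"rz":-0.835},
    {"x":0.471,"y":-0.154,"z":0.005,"rz":-0.835},
    {"x":0.471,"y":-0.154,"z":0.005,"rz":-0.835},
    {"x":0.471,"y":-0.154,"z":0.005,"rz":-0.835},
    {"x":0.471,"y":-0.154,"z":0.005,"rz":-0.835},
    {"x":0.471,"y":-0.154,"z":0.005,"rz":-0.835},
    {"x":0.471,"y":-0.154,"z":0.005,"rz":-0.835}
  ]
}}

```text
invalid input
```

Run:
```python
from h import *
K,W=cam("wrist"); im=viewer.read_camera("wrist"); cv2.imwrite("pics/w1.png",im)
s=robot.sense(); print(s["clock"],s["eef_pos"].round(1),s["dq"].round(3),yaw())
for q in ("lid_yellow","canister_blue","lid_yellow_grip"):
    print(q,[(np.round(d["box"]).tolist(),round(d["confidence"],2)) for d in regions_of("wrist",q)][:3])
```

```text
0.6 [ 257.7 -514.   205.5] [-0.     0.001  0.     0.    -0.002  0.001] 0.46478794877568386
lid_yellow []
canister_blue []
lid_yellow_grip []
```

View pics/w1.png

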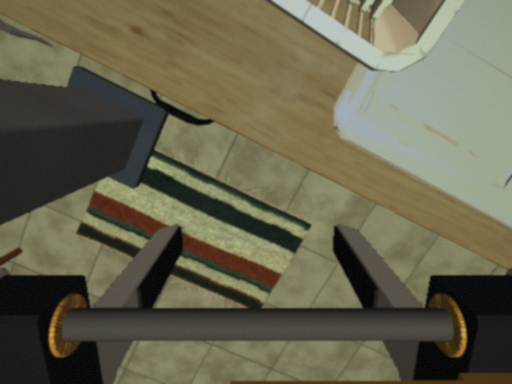

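The move was refused, so the arm hasn't moved and this wrist view is still from the start pose, showing floor and worktop. I'll resend it with every field filled in.

Emit:
{"op": "servo_tool", "data": {
  "series": [
    {"rx":0,"ry":0,"rz":-0.835,"x":0.471,"y":-0.154,"z":0.005,"fingers":0.06},
    {"rx":0,"ry":0,"rz":-0.835,"x":0.471,"y":-0.154,"z":0.005,"fingers":0.06},
    {"rx":0,"ry":0,"rz":-0.835,"x":0.471,"y":-0.154,"z":0.005,"fingers":0.06},
    {"rx":0,"ry":0,"rz":-0.835,"x":0.471,"y":-0.154,"z":0.005,"fingers":0.06},
    {"rx":0,"ry":0,"rz":-0.835,"x":0.471,"y":-0.154,"z":0.005,"fingers":0.06},
    {"rx":0,"ry":0,"rz":-0.835,"x":0.471,"y":-0.154,"z":0.005,"fingers":0.06},
    {"rx":0,"ry":0,"rz":-0.835,"x":0.471,"y":-0.154,"z":0.005,"fingers":0.06},
    {"rx":0,"ry":0,"rz":-0.835,"x":0.471,"y":-0.154,"z":0.005,"fingers":0.06},
    {"rx":0,"ry":0,"rz":-0.835,"x":0.471,"y":-0.154,"z":0.005,"fingers":0.06},
    {"rx":0,"ry":0,"rz":-0.835,"x":0.471,"y":-0.154,"z":0.005,"fingers":0.06},
    {"rx":0,"ry":0,"rz":-0.835,"x":0.471,"y":-0.154,"z":0.005,"fingers":0.06},
    {"rx":0,"ry":0,"rz":-0.835,"x":0.471,"y":-0.154,"z":0.005,"fingers":0.06}
  ]
}}

```text
clock: 1.95
eef_pos: [609.9, -164.4, 200.1]
tool_rot: [-0.0, 0.795, 0.606, -0.001]
wrist_force: [0.5, -0.3, 0.7]
opening: 60.1
finger_force: 0.0
```

Run:
```python
from h import *
K,W=cam("wrist"); im=viewer.read_camera("wrist"); cv2.imwrite("pics/w2.png",im)
s=robot.sense(); print(s["clock"],s["eef_pos"].round(1),s["dq"].round(3),yaw())
for q in ("lid_yellow","canister_blue"):
    print(q,[(np.round(d["box"]).tolist(),round(d["confidence"],2)) for d in look_for("wrist",q)][:3])
```

```text
2.0 [ 609.3 -165.4  200.1] [-0.03  -0.015  0.011  0.001  0.001  0.002] 1.3002823392112006
lid_yellow [([274.0, 184.0, 85.0, 83.0], 0.78), ([55.0, 8.0, 71.0, 16.0], 0.59)]
canister_blue [([270.0, 148.0, 76.0, 32.0], 0.58)]
```

View pics/w2.png

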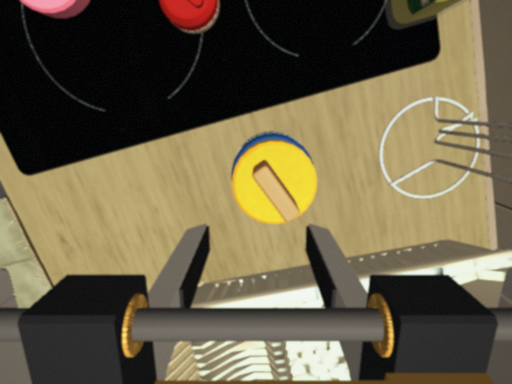

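The wrist view shows the yellow lid at about (274,181), with its handle running from (258,168) to (292,215). I'll fit a lid model to the masks.

```bash
cat >> h.py <<'E'
from scipy.optimize import minimize
def sil(K,W,pts,shape=(384,512)):
    uv=np.array([proj(K,W,p) for p in pts],np.float32); m=np.zeros(shape,np.uint8)
    cv2.fillConvexPoly(m,np.round(cv2.convexHull(uv)[:,0]*16).astype(np.int32),255,cv2.LINE_AA,4); return m/255.
def lidpts(x,y,ze,r=42,h=23):
    a=np.linspace(0,2*np.pi,60,endpoint=False)
    return [(x+r*np.cos(t),y+r*np.sin(t),z) for t in a for z in (ze,ze+h)]
def barpts(x,y,f,ze):
    c,s=np.cos(f),np.sin(f)
    return [(x+c*a-s*b,y+s*a+c*b,z) for a in (-27,27) for b in (-8,8) for z in (ze+23,ze+61)]
def fitlid(im,K,W,col,x,y,ze):
    """-> x,y,handle yaw of lid with lower edge at ze, near guess"""
    near=cv2.dilate((sil(K,W,lidpts(x,y,ze,60))>.5).astype(np.uint8),None)
    m=mask(im,col)*near; n,l,st,_=cv2.connectedComponentsWithStats(m)
    m=(l==1+np.argmax(st[1:,4])).astype(np.uint8)
    hull=np.zeros_like(m); cv2.fillConvexPoly(hull,cv2.convexHull(cv2.findNonZero(m)),1)
    f=lambda p:np.abs(sil(K,W,lidpts(p[0],p[1],ze))-hull)[near>0].sum()
    o=minimize(f,[x,y],method="Nelder-Mead",options=dict(initial_simplex=[[x,y],[x+12,y],[x,y+12]],xatol=.1,fatol=.5))
    x,y=o.x; inner=sil(K,W,lidpts(x,y,ze,39))>.5
    wood=((mask(im,col)==0)&inner).astype(float)
    g=lambda t:np.abs(sil(K,W,barpts(x,y,t,ze))*inner-wood).sum()
    ts=np.arange(0,np.pi,.02); v=[g(t) for t in ts]; i=int(np.argmin(v))
    print(col,"xy",o.x.round(1),"res",round(o.fun/hull.sum(),3),"handle",round(ts[i],3),"res",round(v[i]/wood.sum(),2))
    return x,y,ts[i]
E
python3 - <<'E'
from h import *
K,W=cam("wrist"); im=cv2.imread("pics/w2.png")
x,y,t=fitlid(im,K,W,"yellow",627,-165,62)
fitlid(im,K,W,"yellow",x,y,54)
m=mask(im,"yellow"); print((m>0).sum())
move([590,256,200],0.67)
E
```

```text
yellow xy [ 627.4 -165.7] res 0.1 handle 1.86 res 0.14
yellow xy [ 627.6 -166.6] res 0.05 handle 1.92 res 0.11
4086
shift [ 4.018e-01 -1.319e-01  3.000e-04] rot [-0.     0.001  0.628]
```

Emit:
{"op": "servo_tool", "data": {
  "series": [
    {"rx":0,"ry":0,"rz":0.628,"x":0.402,"y":-0.132,"z":0,"fingers":0.06},
    {"rx":0,"ry":0,"rz":0.628,"x":0.402,"y":-0.132,"z":0,"fingers":0.06},
    {"rx":0,"ry":0,"rz":0.628,"x":0.402,"y":-0.132,"z":0,"fingers":0.06},
    {"rx":0,"ry":0,"rz":0.628,"x":0.402,"y":-0.132,"z":0,"fingers":0.06},
    {"rx":0,"ry":0,"rz":0.628,"x":0.402,"y":-0.132,"z":0,"fingers":0.06},
    {"rx":0,"ry":0,"rz":0.628,"x":0.402,"y":-0.132,"z":0,"fingers":0.06},
    {"rx":0,"ry":0,"rz":0.628,"x":0.402,"y":-0.132,"z":0,"fingers":0.06},
    {"rx":0,"ry":0,"rz":0.628,"x":0.402,"y":-0.132,"z":0,"fingers":0.06},
    {"rx":0,"ry":0,"rz":0.628,"x":0.402,"y":-0.132,"z":0,"fingers":0.06},
    {"rx":0,"ry":0,"rz":0.628,"x":0.402,"y":-0.132,"z":0,"fingers":0.06},
    {"rx":0,"ry":0,"rz":0.628,"x":0.402,"y":-0.132,"z":0,"fingers":0.06}
  ]
}}

```text
clock: 3.2
eef_pos: [590.2, 256.2, 200.5]
tool_rot: [0.0, 0.944, 0.329, -0.0]
wrist_force: [0.0, 0.6, -0.2]
opening: 59.8
finger_force: 0.0
```

Run:
```python
from h import *
K,W=cam("wrist"); im=viewer.read_camera("wrist")
s=robot.sense(); print(s["clock"],s["eef_pos"].round(1),s["dq"].round(3),yaw())
for z in (62,54):
    x,y,t=fitlid(im,K,W,"blue",592,255,z)
move([x,y,92],t)
o=im.copy()
for p in lidpts(x,y,62)[::2]+barpts(x,y,t,62): cv2.circle(o,tuple(int(v) for v in proj(K,W,p)),1,(0,255,0),-1)
cv2.imwrite("pics/w3.png",o)
```

```text
3.25 [590.4 255.5 200.5] [-0.017 -0.003  0.003  0.002 -0.001  0.001] 0.6699579995705358
blue xy [591.9 255.5] res 0.048 handle 0.74 res 0.05
blue xy [590.7 254.2] res 0.029 handle 0.74 res 0.05
shift [-0.0005  0.0011  0.1085] rot [ 0.001  0.001 -0.07 ]
```

View pics/w3.png

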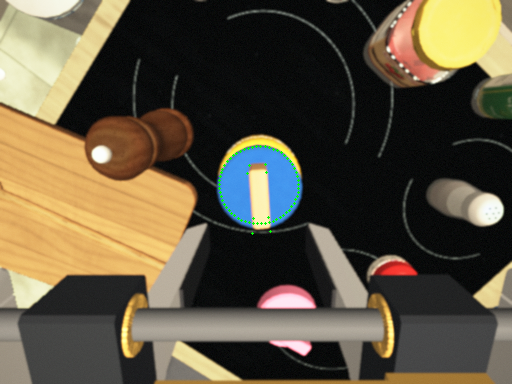

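The overlay matches the blue lid: centre about (260,186), handle from (258,165) to (262,228). Next I descend and grip.

Emit:
{"op": "servo_tool", "data": {
  "series": [
    {"rx":0,"ry":0,"rz":-0.07,"x":0,"y":0.001,"z":0.05,"fingers":0.04},
    {"rx":0,"ry":0,"rz":-0.07,"x":0,"y":0.001,"z":0.09,"fingers":0.04},
    {"rx":0,"ry":0,"rz":-0.07,"x":0,"y":0.001,"z":0.108,"fingers":0.04},
    {"rx":0,"ry":0,"rz":-0.07,"x":0,"y":0.001,"z":0.108,"fingers":0.03},
    {"rx":0,"ry":0,"rz":-0.07,"x":0,"y":0.001,"z":0.108,"fingers":0.01},
    {"rx":0,"ry":0,"rz":-0.07,"x":0,"y":0.001,"z":0.108,"fingers":0.01},
    {"rx":0,"ry":0,"rz":-0.07,"x":0,"y":0.001,"z":0.108,"fingers":0.01},
    {"rx":0,"ry":0,"rz":-0.07,"x":0,"y":0.001,"z":0.108,"fingers":0.01},
    {"rx":0,"ry":0,"rz":-0.07,"x":0,"y":0.001,"z":0.108,"fingers":0.01}
  ],
  "force": 20
}}

```text
clock: 4.15
eef_pos: [592.8, 256.5, 95.0]
tool_rot: [0.001, 0.932, 0.362, 0.002]
wrist_force: [1.1, -2.9, 5.5]
opening: 15.6
finger_force: 20.0
```

Run:
```python
from h import *
s=robot.sense(); print(s["clock"],s["eef_pos"].round(1),yaw(),s["wrist_force"].round(1),s["torque"].round(2),s["opening"],s["finger_force"])
T=pose(); print("up 60, then (632,142) in tool:"); print((T[:3,:3].T@np.array([632-T[0,3],142-T[1,3],0])).round(0))
```

```text
4.15 [592.8 256.5  95. ] 0.7418400077754173 [ 1.1 -2.9  5.5] [-0.48 -0.14  0.03] 15.588882854463348 20.000406503677368
up 60, then (632,142) in tool:
[-48. 111.   0.]
```

Emit:
{"op": "servo_tool", "data": {
  "series": [
    {"rx":0,"ry":0,"rz":0,"x":0,"y":0,"z":-0.02,"fingers":0.01},
    {"rx":0,"ry":0,"rz":0,"x":0,"y":0,"z":-0.05,"fingers":0.01},
    {"rx":0,"ry":0,"rz":0,"x":-0.02,"y":0.04,"z":-0.05,"fingers":0.01},
    {"rx":0,"ry":0,"rz":0,"x":-0.035,"y":0.08,"z":-0.05,"fingers":0.01},
    {"rx":0,"ry":0,"rz":0,"x":-0.048,"y":0.111,"z":-0.05,"fingers":0.01},
    {"rx":0,"ry":0,"rz":0,"x":-0.048,"y":0.111,"z":-0.02,"fingers":0.01},
    {"rx":0,"ry":0,"rz":0,"x":-0.048,"y":0.111,"z":0.01,"fingers":0.01},
    {"rx":0,"ry":0,"rz":0,"x":-0.048,"y":0.111,"z":0.035,"fingers":0.01},
    {"rx":0,"ry":0,"rz":0,"x":-0.048,"y":0.111,"z":0.035,"fingers":0.01}
  ]
}}

```text
clock: 5.05
eef_pos: [625.7, 142.2, 52.3]
tool_rot: [-0.002, 0.932, 0.362, -0.005]
wrist_force: [-0.4, 0.1, -1.4]
opening: 16.0
finger_force: 20.0
```

Run:
```python
from h import *
s=robot.sense(); print(s["clock"],s["eef_pos"].round(1),yaw(),s["wrist_force"].round(1),s["torque"].round(2),s["opening"],s["finger_force"])
K,W=cam("wrist"); im=viewer.read_camera("wrist"); cv2.imwrite("pics/w4.png",im)
```

```text
5.05 [625.7 142.2  52.3] 0.741728154139422 [-0.4  0.1 -1.4] [-0.04  0.08 -0.05] 16.00956209912192 19.99912977218628
```

View pics/w4.png

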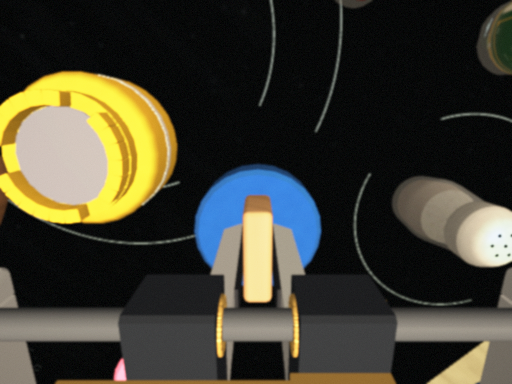

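The yellow canister's open rim shows at about (60,155), with notches near (67,98), (105,118) and (75,213). The blue lid is held level. I'll check settling and measure the notch directions.

Run:
```python
from h import *
s=robot.sense(); print(s["clock"],s["eef_pos"].round(1),yaw(),s["wrist_force"].round(1),s["dq"].round(3))
K,W=cam("wrist"); im=viewer.read_camera("wrist")
# rectify rim plane z=72 around canister
r=np.array([[ [591.5+(250-v)*.2, 255+(250-u)*.2] for u in range(500)] for v in range(500)])
Ki=np.linalg.inv(W); P=np.concatenate([r,np.full((500,500,1),72.)],2)@Ki[:3,:3].T+Ki[:3,3]
uv=P@K.T; uv=(uv[...,:2]/uv[...,2:]).astype(np.float32)
o=cv2.remap(im,uv[...,0],uv[...,1],cv2.INTER_LINEAR)
for rad in (30,33.5,35.5): cv2.circle(o,(250,250),int(rad*5),(0,255,0),1)
cv2.imwrite("pics/rect.png",o)
```

```text
5.1 [627.8 142.5  54.9] 0.7419873744346714 [ 0.8 -0.1 -0.9] [ 0.001 -0.043 -0.055 -0.002 -0.004  0.002]
```

View pics/rect.png

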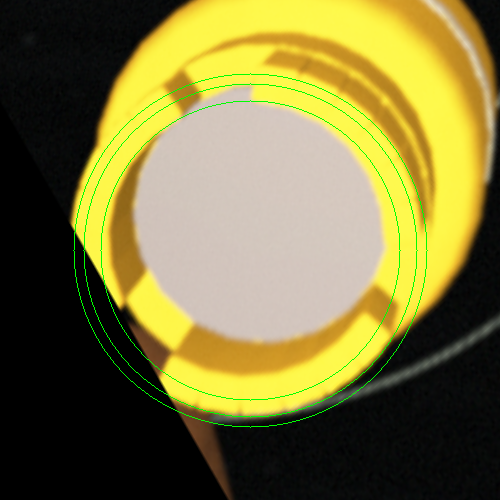

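The rectified view of the yellow rim (centre about (245,237)) shows notches at about (150,328), (217,85) and (398,282). In world directions that is about 13°, 133° and 253°. Now I set the blue lid down.

Emit:
{"op": "servo_tool", "data": {
  "series": [
    {"rx":0,"ry":0,"rz":0,"x":0,"y":0,"z":0.015,"fingers":0.01},
    {"rx":0,"ry":0,"rz":0,"x":0,"y":0,"z":0.02,"fingers":0.01},
    {"rx":0,"ry":0,"rz":0,"x":0,"y":0,"z":0.023,"fingers":0.01},
    {"rx":0,"ry":0,"rz":0,"x":0,"y":0,"z":0.023,"fingers":0.01}
  ]
}}

```text
clock: 5.55
eef_pos: [630.1, 142.5, 34.2]
tool_rot: [-0.0, 0.932, 0.363, -0.0]
wrist_force: [0.2, 0.1, -1.0]
opening: 15.6
finger_force: 20.0
```

```bash
cat >> h.py <<'E'
def st():
    s=robot.sense(); print(s["clock"],"pos",s["eef_pos"].round(1),"yaw",round(yaw(),3),"F",s["wrist_force"].round(1),"M",s["torque"].round(2),"q",s["joint_pos"].round(2)[[0,5]],"op",round(s["opening"],1),round(s["finger_force"],1))
E
python3 -c "
from h import *
st()"
```

```text
5.55 pos [630.1 142.5  34.2] yaw 0.742 F [ 0.2  0.1 -1. ] M [ 0.01 -0.04 -0.01] q [0.09 0.92] op 15.6 20.0
```

Emit:
{"op": "servo_tool", "data": {
  "series": [
    {"rx":0,"ry":0,"rz":0,"x":0,"y":0,"z":0.002,"fingers":0.01},
    {"rx":0,"ry":0,"rz":0,"x":0,"y":0,"z":0.004,"fingers":0.01},
    {"rx":0,"ry":0,"rz":0,"x":0,"y":0,"z":0.004,"fingers":0.01}
  ]
}}

```text
clock: 5.85
eef_pos: [631.1, 142.4, 33.0]
tool_rot: [0.0, 0.932, 0.362, 0.001]
wrist_force: [-4.3, -1.3, 7.2]
opening: 16.1
finger_force: 20.0
```

```bash
python3 -c "
from h import *
move([627.5,-166.3,170],1.88)
move([627.5,-166.3,95],1.88)"
```

```text
shift [-0.2111  0.2253 -0.137 ] rot [ 1.000e-03 -0.000e+00 -1.138e+00]
shift [-0.2112  0.2252 -0.062 ] rot [ 1.000e-03 -0.000e+00 -1.138e+00]
```

Emit:
{"op": "servo_tool", "data": {
  "series": [
    {"rx":0,"ry":0,"rz":0,"x":0,"y":0,"z":0.0,"fingers":0.05},
    {"rx":0,"ry":0,"rz":0,"x":0,"y":0,"z":0.0,"fingers":0.05},
    {"rx":0,"ry":0,"rz":0,"x":0,"y":0,"z":-0.04,"fingers":0.05},
    {"rx":0,"ry":0,"rz":0,"x":0,"y":0,"z":-0.09,"fingers":0.05},
    {"rx":0,"ry":0,"rz":-1.138,"x":-0.211,"y":0.225,"z":-0.14,"fingers":0.05},
    {"rx":0,"ry":0,"rz":-1.138,"x":-0.211,"y":0.225,"z":-0.14,"fingers":0.05},
    {"rx":0,"ry":0,"rz":-1.138,"x":-0.211,"y":0.225,"z":-0.14,"fingers":0.05},
    {"rx":0,"ry":0,"rz":-1.138,"x":-0.211,"y":0.225,"z":-0.14,"fingers":0.05},
    {"rx":0,"ry":0,"rz":-1.138,"x":-0.211,"y":0.225,"z":-0.14,"fingers":0.05},
    {"rx":0,"ry":0,"rz":-1.138,"x":-0.211,"y":0.225,"z":-0.14,"fingers":0.05},
    {"rx":0,"ry":0,"rz":-1.138,"x":-0.211,"y":0.225,"z":-0.14,"fingers":0.05},
    {"rx":0,"ry":0,"rz":-1.138,"x":-0.211,"y":0.225,"z":-0.14,"fingers":0.05}
  ]
}}

```text
clock: 7.05
eef_pos: [627.1, -170.6, 171.3]
tool_rot: [0.001, 0.59, 0.808, -0.0]
wrist_force: [0.3, 0.1, -0.7]
opening: 50.2
finger_force: 0.0
```

Run:
```python
from h import *
st(); K,W=cam("wrist"); im=viewer.read_camera("wrist"); st()
x,y,t=fitlid(im,K,W,"yellow",627,-166,62)
move([x,y,95],t)
# blue lid parked pose from top view
K,W=cam("top"); im=viewer.read_camera("top"); fitlid(im,K,W,"blue",631,142,0)
```

```text
7.05 pos [ 627.1 -170.6  171.3] yaw 1.88 F [ 0.3  0.1 -0.7] M [-0.03 -0.11  0.02] q [-0.4  -0.71] op 50.2 0.0
7.1 pos [ 626.9 -168.7  170.7] yaw 1.884 F [-0.1  0.5  0.6] M [-0.02 -0.08  0.08] q [-0.4  -0.71] op 49.8 0.0
yellow xy [ 629.7 -164. ] res 0.106 handle 1.94 res 0.19
shift [0.0036 0.004  0.0757] rot [ 0.001  0.001 -0.056]
blue xy [629.5 141.1] res 0.036 handle 0.7 res 0.18
```

Emit:
{"op": "servo_tool", "data": {
  "series": [
    {"rx":0,"ry":0,"rz":-0.03,"x":0.001,"y":0.001,"z":0.04,"fingers":0.04},
    {"rx":0,"ry":0,"rz":-0.03,"x":0.001,"y":0.001,"z":0.065,"fingers":0.04},
    {"rx":0,"ry":0,"rz":-0.03,"x":0.001,"y":0.001,"z":0.075,"fingers":0.04},
    {"rx":0,"ry":0,"rz":-0.03,"x":0.001,"y":0.001,"z":0.075,"fingers":0.03},
    {"rx":0,"ry":0,"rz":-0.03,"x":0.001,"y":0.001,"z":0.075,"fingers":0.01},
    {"rx":0,"ry":0,"rz":-0.03,"x":0.001,"y":0.001,"z":0.075,"fingers":0.01},
    {"rx":0,"ry":0,"rz":-0.03,"x":0.001,"y":0.001,"z":0.075,"fingers":0.01},
    {"rx":0,"ry":0,"rz":-0.03,"x":0.001,"y":0.001,"z":0.075,"fingers":0.01}
  ],
  "force": 20
}}

```text
clock: 7.95
eef_pos: [628.9, -165.2, 97.6]
tool_rot: [0.002, 0.578, 0.816, 0.001]
wrist_force: [0.0, 1.0, 3.7]
opening: 15.8
finger_force: 20.0
```

Run:
```python
from h import *
st()
T=pose(); print((T[:3,:3].T@np.array([591.5-T[0,3],255-T[1,3],0])).round(0))
```

```text
7.95 pos [ 628.9 -165.2   97.6] yaw 1.91 F [0.  1.  3.7] M [ 0.05 -0.   -0.05] q [-0.39 -0.73] op 15.8 20.0
[409. 104.  -1.]
```

Emit:
{"op": "servo_tool", "data": {
  "series": [
    {"rx":0,"ry":0,"rz":0,"x":0,"y":0,"z":-0.025,"fingers":0.01},
    {"rx":0,"ry":0,"rz":0,"x":0,"y":0,"z":-0.06,"fingers":0.01},
    {"rx":0,"ry":0,"rz":1.05,"x":0.409,"y":0.105,"z":-0.06,"fingers":0.01},
    {"rx":0,"ry":0,"rz":1.05,"x":0.409,"y":0.105,"z":-0.06,"fingers":0.01},
    {"rx":0,"ry":0,"rz":1.05,"x":0.409,"y":0.105,"z":-0.06,"fingers":0.01},
    {"rx":0,"ry":0,"rz":1.05,"x":0.409,"y":0.105,"z":-0.06,"fingers":0.01},
    {"rx":0,"ry":0,"rz":1.05,"x":0.409,"y":0.105,"z":-0.06,"fingers":0.01},
    {"rx":0,"ry":0,"rz":1.05,"x":0.409,"y":0.105,"z":-0.06,"fingers":0.01},
    {"rx":0,"ry":0,"rz":1.05,"x":0.409,"y":0.105,"z":-0.06,"fingers":0.01},
    {"rx":0,"ry":0,"rz":1.05,"x":0.409,"y":0.105,"z":-0.06,"fingers":0.01},
    {"rx":0,"ry":0,"rz":1.05,"x":0.409,"y":0.105,"z":-0.06,"fingers":0.01},
    {"rx":0,"ry":0,"rz":1.05,"x":0.409,"y":0.105,"z":-0.06,"fingers":0.01}
  ]
}}

```text
clock: 9.15
eef_pos: [589.1, 260.8, 155.4]
tool_rot: [-0.001, 0.908, 0.419, 0.0]
wrist_force: [0.1, 0.1, -1.4]
opening: 16.1
finger_force: 20.0
```

Run:
```python
from h import *
st(); K,W=cam("top"); im=viewer.read_camera("top"); st(); cv2.imwrite("pics/top1.png",im)
move([593,256,115],yaw())
c=im[150:205,340:400]; cv2.imwrite("pics/top1c.png",cv2.resize(c,None,fx=10,fy=10,interpolation=cv2.INTER_CUBIC))
```

```text
9.15 pos [589.1 260.8 155.4] yaw 0.866 F [ 0.1  0.1 -1.4] M [-0.07 -0.04  0.04] q [0.28 0.99] op 16.1 20.0
9.2 pos [589.6 258.1 155.3] yaw 0.864 F [-0.9 -0.  -0.7] M [-0.01 -0.08  0.04] q [0.28 0.99] op 16.0 20.0
shift [0.0006 0.0039 0.0403] rot [-0.  0. -0.]
```

View pics/top1c.png

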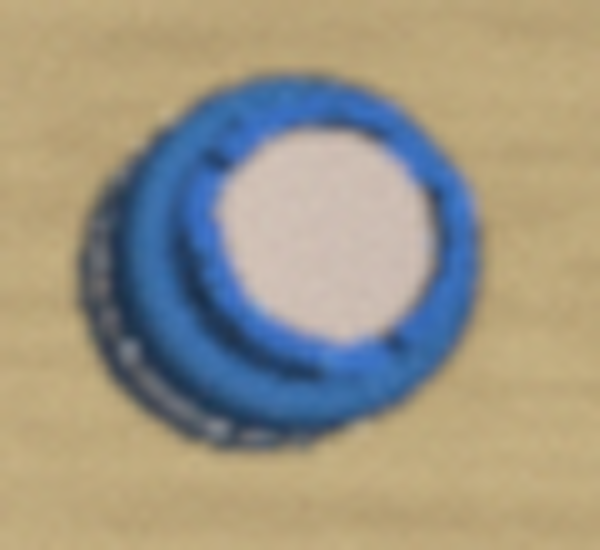

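The blue canister's open rim is centred at about (372.8,174) in the top picture. That will serve as a check on its centre.

Run:
```python
from h import *
K,W=cam("top"); print(onplane(K,W,(372.8,173.7),72).round(1), onplane(K,W,(373,174),70).round(1)); st()
```

```text
[ 623.1 -161.8   72. ] [ 622.7 -163.    70. ]
9.2 pos [589.6 258.1 155.3] yaw 0.864 F [-0.9 -0.  -0.7] M [-0.01 -0.08  0.04] q [0.28 0.99] op 16.0 20.0
```

Emit:
{"op": "servo_tool", "data": {
  "series": [
    {"rx":0,"ry":0,"rz":0,"x":0.002,"y":0,"z":0.02,"fingers":0.01},
    {"rx":0,"ry":0,"rz":0,"x":0.002,"y":0,"z":0.04,"fingers":0.01},
    {"rx":0,"ry":0,"rz":0,"x":0.002,"y":0,"z":0.05,"fingers":0.01},
    {"rx":0,"ry":0,"rz":0,"x":0.002,"y":0,"z":0.054,"fingers":0.01},
    {"rx":0,"ry":0,"rz":0,"x":0.002,"y":0,"z":0.057,"fingers":0.01},
    {"rx":0,"ry":0,"rz":0,"x":0.002,"y":0,"z":0.058,"fingers":0.01},
    {"rx":0,"ry":0,"rz":0,"x":0.002,"y":0,"z":0.058,"fingers":0.01}
  ]
}}

```text
clock: 9.9
eef_pos: [592.3, 256.6, 98.1]
tool_rot: [0.001, 0.909, 0.417, 0.0]
wrist_force: [0.2, -2.8, -1.9]
opening: 15.8
finger_force: 20.0
```

```bash
python3 -c "
from h import *
st()"
```

```text
9.9 pos [592.3 256.6  98.1] yaw 0.86 F [ 0.2 -2.8 -1.9] M [-0.53  0.   -0.01] q [0.28 0.99] op 15.8 20.0
```

Emit:
{"op": "servo_tool", "data": {
  "series": [
    {"rx":0,"ry":0,"rz":0,"x":0,"y":0,"z":0,"fingers":0.018},
    {"rx":0,"ry":0,"rz":0,"x":0,"y":0,"z":0,"fingers":0.018},
    {"rx":0,"ry":0,"rz":0,"x":0,"y":0,"z":0,"fingers":0.018}
  ],
  "force": 5
}}

```text
clock: 10.2
eef_pos: [592.4, 257.8, 98.3]
tool_rot: [-0.0, 0.909, 0.417, 0.001]
wrist_force: [0.4, 0.3, 0.8]
opening: 17.9
finger_force: 0.0
```

```bash
cat >> h.py <<'E'
def look(tag):
    st(); im=viewer.read_camera("wrist"); cv2.imwrite(f"pics/{tag}.png",im)
    w=mask(im,"wood")[150:320,225:300]; n,l,s,_=cv2.connectedComponentsWithStats(w); i=1+np.argmax(s[1:,4])
    r=cv2.minAreaRect(cv2.findNonZero((l==i).astype(np.uint8)))
    print("wood x,y,w,h",s[i]+np.array([225,150,0,0,0]),np.round(r[0]+r[1]+(r[2],),1))
E
python3 -c "
from h import *
look('a0')"
```

```text
10.2 pos [592.4 257.8  98.3] yaw 0.86 F [0.4 0.3 0.8] M [-0.04 -0.02 -0.04] q [0.28 0.99] op 17.9 0.0
wood x,y,w,h [244 190  30 105 605] [ 33.5  92.  104.   29.   90. ]
```

View pics/a0.png

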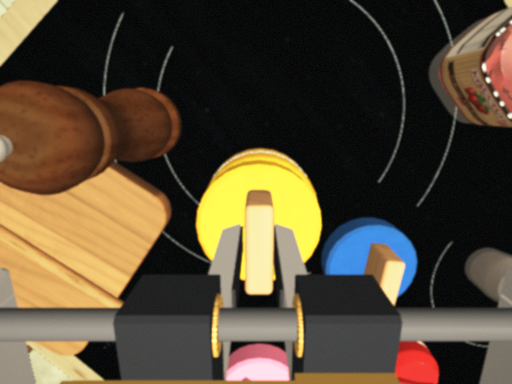

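The picture shows the yellow lid resting on the rim, with its handle spanning rows 190–293 between the loosened fingers. The mill is clear, and the parked blue lid is at (372,262). Now I start the sweep.

Emit:
{"op": "servo_tool", "data": {
  "series": [
    {"rx":0,"ry":0,"rz":-0.08,"x":0,"y":0,"z":0,"fingers":0.018},
    {"rx":0,"ry":0,"rz":-0.16,"x":0,"y":0,"z":0,"fingers":0.018},
    {"rx":0,"ry":0,"rz":-0.24,"x":0,"y":0,"z":0,"fingers":0.018},
    {"rx":0,"ry":0,"rz":-0.32,"x":0,"y":0,"z":0,"fingers":0.018},
    {"rx":0,"ry":0,"rz":-0.4,"x":0,"y":0,"z":0,"fingers":0.018},
    {"rx":0,"ry":0,"rz":-0.4,"x":0,"y":0,"z":0,"fingers":0.018}
  ]
}}

```text
clock: 10.85
eef_pos: [592.1, 257.1, 97.8]
tool_rot: [0.0, 0.808, 0.589, 0.0]
wrist_force: [1.1, -0.4, 0.5]
opening: 18.1
finger_force: 0.8
```

```bash
python3 -c "
from h import *
look('a1')"
```

```text
10.85 pos [592.1 257.1  97.8] yaw 1.26 F [ 1.1 -0.4  0.5] M [-0.2  -0.08  0.03] q [0.28 0.59] op 18.1 0.8
wood x,y,w,h [239 189  38 107 710] [ 32.5  92.1  30.4 105.7   5.5]
```

Emit:
{"op": "servo_tool", "data": {
  "series": [
    {"rx":0,"ry":0,"rz":-0.08,"x":0,"y":0,"z":0,"fingers":0.018},
    {"rx":0,"ry":0,"rz":-0.16,"x":0,"y":0,"z":0,"fingers":0.018},
    {"rx":0,"ry":0,"rz":-0.24,"x":0,"y":0,"z":0,"fingers":0.018},
    {"rx":0,"ry":0,"rz":-0.32,"x":0,"y":0,"z":0,"fingers":0.018},
    {"rx":0,"ry":0,"rz":-0.32,"x":0,"y":0,"z":0,"fingers":0.018}
  ]
}}

```text
clock: 11.4
eef_pos: [592.3, 257.1, 97.8]
tool_rot: [0.001, 0.704, 0.71, 0.0]
wrist_force: [0.7, -2.0, 1.9]
opening: 18.5
finger_force: 1.2
```

```bash
python3 -c "
from h import *
look('a2')"
```

```text
11.4 pos [592.3 257.1  97.8] yaw 1.578 F [ 0.7 -2.   1.9] M [-0.35 -0.2  -0.01] q [0.28 0.27] op 18.5 1.2
wood x,y,w,h [238 190  39 106 718] [ 35.4  92.9  36.2 105.6   5.4]
```

Emit:
{"op": "servo_tool", "data": {
  "series": [
    {"rx":0,"ry":0,"rz":-0.08,"x":0,"y":0,"z":0,"fingers":0.018},
    {"rx":0,"ry":0,"rz":-0.16,"x":0,"y":0,"z":0,"fingers":0.018},
    {"rx":0,"ry":0,"rz":-0.24,"x":0,"y":0,"z":0,"fingers":0.018},
    {"rx":0,"ry":0,"rz":-0.32,"x":0,"y":0,"z":0,"fingers":0.018},
    {"rx":0,"ry":0,"rz":-0.32,"x":0,"y":0,"z":0,"fingers":0.018}
  ]
}}

```text
clock: 11.95
eef_pos: [592.1, 257.1, 97.7]
tool_rot: [0.0, 0.583, 0.813, 0.0]
wrist_force: [0.9, -2.1, 0.9]
opening: 18.1
finger_force: 1.7
```

```bash
python3 -c "
from h import *
look('a3')"
```

```text
11.95 pos [592.1 257.1  97.7] yaw 1.897 F [ 0.9 -2.1  0.9] M [-0.44 -0.21 -0.09] q [ 0.28 -0.05] op 18.1 1.7
wood x,y,w,h [238 190  39 104 701] [ 32.1  92.4  27.4 104.3   8.8]
```

Emit:
{"op": "servo_tool", "data": {
  "series": [
    {"rx":0,"ry":0,"rz":-0.08,"x":-0.0014,"y":-0.0005,"z":0,"fingers":0.018},
    {"rx":0,"ry":0,"rz":-0.16,"x":-0.0014,"y":-0.0005,"z":0,"fingers":0.018},
    {"rx":0,"ry":0,"rz":-0.24,"x":-0.0014,"y":-0.0005,"z":0,"fingers":0.018},
    {"rx":0,"ry":0,"rz":-0.32,"x":-0.0014,"y":-0.0005,"z":0,"fingers":0.018},
    {"rx":0,"ry":0,"rz":-0.32,"x":-0.0014,"y":-0.0005,"z":0,"fingers":0.018}
  ]
}}

```text
clock: 12.5
eef_pos: [591.3, 256.5, 97.1]
tool_rot: [-0.001, 0.446, 0.895, 0.0]
wrist_force: [0.1, 0.4, -0.5]
opening: 18.2
finger_force: 0.0
```

```bash
python3 -c "
from h import *
look('a4')"
```

```text
12.5 pos [591.3 256.5  97.1] yaw 2.218 F [ 0.1  0.4 -0.5] M [ 0.03 -0.12 -0.01] q [ 0.27 -0.37] op 18.2 0.0
wood x,y,w,h [240 189  35 102 720] [ 32.1  89.2  29.4 101.2   4.1]
```

Run:
```python
from h import *
K,W=cam("wrist"); T=pose()
for ze in (62,54):
    for dx in (0,-3):
        p=[T[0,3]+dx*T[0,0],T[1,3]+dx*T[1,0]]
        b=barpts(*p,yaw(),ze); uv=np.array([proj(K,W,q) for q in b]); l=np.array([proj(K,W,q) for q in lidpts(*p,ze)])
        t=uv[1::2]; print(ze,dx,"top-face rows",t[:,1].min().round(),t[:,1].max().round(),"w",np.ptp(t[:2*2,0]).round(1), "lid cols",l[:,0].min().round(),l[:,0].max().round(),"lidtop row",l[:,1].min().round())
for n in ("a0","a3","a4"):
    im=cv2.imread(f"pics/{n}.png"); m=mask(im,"yellow")
    r=[(np.flatnonzero(m[k]).min(),np.flatnonzero(m[k]).max()) for k in (190,200,210,220)]
    d=cv2.absdiff(im,cv2.imread("pics/a3.png"))[150:300,190:330].mean()
    w=mask(im,"wood"); print(n,r,"col260 wood",np.flatnonzero(w[150:320,258])[[0,-1]]+150,"yellow top",[np.flatnonzero(m[:,c])[0] for c in (230,258,290)],round(d,1))
```

```text
62 0 top-face rows 210.0 300.0 w 30.7 lid cols 192.0 319.0 lidtop row 162.0
62 -3 top-face rows 215.0 305.0 w 30.6 lid cols 193.0 319.0 lidtop row 166.0
54 0 top-face rows 205.0 292.0 w 29.3 lid cols 195.0 317.0 lidtop row 160.0
54 -3 top-face rows 211.0 297.0 w 29.2 lid cols 195.0 317.0 lidtop row 164.0
a0 [(np.int64(207), np.int64(313)), (np.int64(202), np.int64(316)), (np.int64(198), np.int64(320)), (np.int64(197), np.int64(321))] col260 wood [150 294] yellow top [np.int64(164), np.int64(155), np.int64(162)] 14.4
a3 [(np.int64(205), np.int64(310)), (np.int64(201), np.int64(315)), (np.int64(198), np.int64(318)), (np.int64(196), np.int64(320))] col260 wood [150 206] yellow top [np.int64(164), np.int64(157), np.int64(166)] 0.0
a4 [(np.int64(206), np.int64(311)), (np.int64(202), np.int64(314)), (np.int64(199), np.int64(316)), (np.int64(198), np.int64(317))] col260 wood [150 290] yellow top [np.int64(165), np.int64(157), np.int64(167)] 11.8
```

The lid's image width shrank from 124 to 119.5 px, as expected for an 8 mm drop. I release, rise and verify.

Emit:
{"op": "servo_tool", "data": {
  "series": [
    {"rx":0,"ry":0,"rz":0,"x":0,"y":0,"z":0,"fingers":0.04},
    {"rx":0,"ry":0,"rz":0,"x":0,"y":0,"z":0,"fingers":0.04},
    {"rx":0,"ry":0,"rz":0,"x":0,"y":0,"z":-0.03,"fingers":0.04},
    {"rx":0,"ry":0,"rz":0,"x":0,"y":0,"z":-0.07,"fingers":0.04},
    {"rx":0,"ry":0,"rz":0,"x":0,"y":0,"z":-0.07,"fingers":0.04},
    {"rx":0,"ry":0,"rz":0,"x":0,"y":0,"z":-0.07,"fingers":0.04}
  ]
}}

```text
clock: 13.15
eef_pos: [592.8, 256.3, 169.1]
tool_rot: [0.001, 0.445, 0.895, 0.001]
wrist_force: [-0.5, 0.7, -0.8]
opening: 40.4
finger_force: 0.0
```

Run:
```python
from h import *
st(); K,W=cam("wrist"); im=viewer.read_camera("wrist"); cv2.imwrite("pics/b0.png",im); st()
m=mask(im,"yellow"); n,l,s,_=cv2.connectedComponentsWithStats(m); i=1+np.argmax(s[1:,4]); print(s[i])
for ze in (62,58,54,50): 
    x,y,t=fitlid(im,K,W,"yellow",592,256,ze); u=np.array([proj(K,W,q) for q in lidpts(x,y,ze)]); print(ze,np.ptp(u[:,0]).round(1),np.ptp(u[:,1]).round(1))
K,W=cam("top"); im=viewer.read_camera("top"); fitlid(im,K,W,"blue",631,142,0)
move([629.8,141.8,150],.72)
```

```text
13.15 pos [592.8 256.3 169.1] yaw 2.219 F [-0.5  0.7 -0.8] M [ 0.06 -0.12  0.02] q [ 0.27 -0.37] op 40.4 0.0
13.2 pos [591.5 255.9 167.2] yaw 2.219 F [0.1 0.1 0.3] M [-0.04 -0.13  0.01] q [ 0.27 -0.37] op 40.2 0.0
[ 211  148   91   88 5089]
yellow xy [591.1 259.8] res 0.114 handle 2.14 res 0.25
62 95.2 94.8
yellow xy [591.5 259.6] res 0.084 handle 2.14 res 0.22
58 93.8 93.5
yellow xy [591.3 259.5] res 0.056 handle 2.14 res 0.23
54 92.6 92.3
yellow xy [591.7 258.5] res 0.038 handle 2.14 res 0.19
50 91.2 91.0
blue xy [629.8 141.2] res 0.035 handle 0.7 res 0.19
shift [-0.1143 -0.0376  0.016 ] rot [-3.000e-03  1.000e-03  1.499e+00]
```

Emit:
{"op": "servo_tool", "data": {
  "series": [
    {"rx":0,"ry":0,"rz":1.499,"x":-0.114,"y":-0.038,"z":0.0,"fingers":0.04},
    {"rx":0,"ry":0,"rz":1.499,"x":-0.114,"y":-0.038,"z":0.0,"fingers":0.04},
    {"rx":0,"ry":0,"rz":1.499,"x":-0.114,"y":-0.038,"z":0.0,"fingers":0.04},
    {"rx":0,"ry":0,"rz":1.499,"x":-0.114,"y":-0.038,"z":0.0,"fingers":0.04},
    {"rx":0,"ry":0,"rz":1.499,"x":-0.114,"y":-0.038,"z":0.0,"fingers":0.04},
    {"rx":0,"ry":0,"rz":1.499,"x":-0.114,"y":-0.038,"z":0.0,"fingers":0.04},
    {"rx":0,"ry":0,"rz":1.499,"x":-0.114,"y":-0.038,"z":0.0,"fingers":0.04},
    {"rx":0,"ry":0,"rz":1.499,"x":-0.114,"y":-0.038,"z":0.02,"fingers":0.04},
    {"rx":0,"ry":0,"rz":1.499,"x":-0.114,"y":-0.038,"z":0.03,"fingers":0.04},
    {"rx":0,"ry":0,"rz":1.499,"x":-0.114,"y":-0.038,"z":0.03,"fingers":0.04},
    {"rx":0,"ry":0,"rz":1.499,"x":-0.114,"y":-0.038,"z":0.03,"fingers":0.04},
    {"rx":0,"ry":0,"rz":1.499,"x":-0.114,"y":-0.038,"z":0.03,"fingers":0.04}
  ]
}}

```text
clock: 14.45
eef_pos: [629.6, 142.0, 136.1]
tool_rot: [-0.0, 0.935, 0.354, -0.001]
wrist_force: [0.4, -0.1, -0.2]
opening: 39.8
finger_force: 0.0
```

Run:
```python
from h import *
K,W=cam("wrist"); im=viewer.read_camera("wrist"); st()
x,y,t=fitlid(im,K,W,"blue",630,142,0)
move([x,y,33],t)
```

```text
14.5 pos [629.9 142.1 136.6] yaw 0.723 F [ 0.5  0.1 -0. ] M [-0.05 -0.01  0.04] q [0.09 0.94] op 40.2 0.0
blue xy [631.4 142.8] res 0.02 handle 0.74 res 0.07
shift [0.0017 0.0005 0.1036] rot [-0.001  0.001 -0.017]
```

Emit:
{"op": "servo_tool", "data": {
  "series": [
    {"rx":0,"ry":0,"rz":-0.017,"x":0.001,"y":0,"z":0.05,"fingers":0.04},
    {"rx":0,"ry":0,"rz":-0.017,"x":0.001,"y":0,"z":0.09,"fingers":0.04},
    {"rx":0,"ry":0,"rz":-0.017,"x":0.001,"y":0,"z":0.104,"fingers":0.04},
    {"rx":0,"ry":0,"rz":-0.017,"x":0.001,"y":0,"z":0.104,"fingers":0.03},
    {"rx":0,"ry":0,"rz":-0.017,"x":0.001,"y":0,"z":0.104,"fingers":0.01},
    {"rx":0,"ry":0,"rz":-0.017,"x":0.001,"y":0,"z":0.104,"fingers":0.01},
    {"rx":0,"ry":0,"rz":-0.017,"x":0.001,"y":0,"z":0.104,"fingers":0.01},
    {"rx":0,"ry":0,"rz":-0.017,"x":0.001,"y":0,"z":0.104,"fingers":0.01}
  ],
  "force": 20
}}

```text
clock: 15.3
eef_pos: [633.5, 143.1, 36.4]
tool_rot: [0.001, 0.933, 0.361, 0.003]
wrist_force: [-0.2, 0.6, 6.0]
opening: 15.7
finger_force: 20.0
```

Run:
```python
from h import *
st(); T=pose(); print((T[:3,:3].T@np.array([627-T[0,3],-164.5-T[1,3],150-T[2,3]])).round(1))
```

```text
15.3 pos [633.5 143.1  36.4] yaw 0.738 F [-0.2  0.6  6. ] M [0.19 0.1  0.01] q [0.09 0.92] op 15.7 20.0
[-211.2  223.5 -113.8]
```

Emit:
{"op": "servo_tool", "data": {
  "series": [
    {"rx":0,"ry":0,"rz":0,"x":0,"y":0,"z":-0.04,"fingers":0.01},
    {"rx":0,"ry":0,"rz":0,"x":0,"y":0,"z":-0.085,"fingers":0.01},
    {"rx":0,"ry":0,"rz":0,"x":-0.209,"y":0.225,"z":-0.117,"fingers":0.01},
    {"rx":0,"ry":0,"rz":0,"x":-0.209,"y":0.225,"z":-0.117,"fingers":0.01},
    {"rx":0,"ry":0,"rz":0,"x":-0.209,"y":0.225,"z":-0.117,"fingers":0.01},
    {"rx":0,"ry":0,"rz":0,"x":-0.209,"y":0.225,"z":-0.117,"fingers":0.01},
    {"rx":0,"ry":0,"rz":0,"x":-0.209,"y":0.225,"z":-0.117,"fingers":0.01},
    {"rx":0,"ry":0,"rz":0,"x":-0.209,"y":0.225,"z":-0.117,"fingers":0.01},
    {"rx":0,"ry":0,"rz":0,"x":-0.209,"y":0.225,"z":-0.117,"fingers":0.01},
    {"rx":0,"ry":0,"rz":0,"x":-0.209,"y":0.225,"z":-0.117,"fingers":0.01},
    {"rx":0,"ry":0,"rz":0,"x":-0.209,"y":0.225,"z":-0.117,"fingers":0.01},
    {"rx":0,"ry":0,"rz":0,"x":-0.209,"y":0.225,"z":-0.117,"fingers":0.01}
  ]
}}

```text
clock: 16.5
eef_pos: [627.6, -162.2, 150.0]
tool_rot: [-0.001, 0.932, 0.362, -0.0]
wrist_force: [0.2, -0.2, -2.4]
opening: 15.9
finger_force: 20.0
```

```bash
python3 -c "
from h import *
st()
move([627.3,-164.8,98.5],.738)"
```

```text
16.5 pos [ 627.6 -162.2  150. ] yaw 0.74 F [ 0.2 -0.2 -2.4] M [-0.04 -0.02  0.07] q [-0.39  0.44] op 15.9 20.0
shift [-0.002   0.0017  0.0515] rot [-0.001  0.     0.002]
```

Emit:
{"op": "servo_tool", "data": {
  "series": [
    {"rx":0,"ry":0,"rz":0,"x":-0.0015,"y":0.0015,"z":0.015,"fingers":0.01},
    {"rx":0,"ry":0,"rz":0,"x":-0.0015,"y":0.0015,"z":0.033,"fingers":0.01},
    {"rx":0,"ry":0,"rz":0,"x":-0.0015,"y":0.0015,"z":0.044,"fingers":0.01},
    {"rx":0,"ry":0,"rz":0,"x":-0.0015,"y":0.0015,"z":0.048,"fingers":0.01},
    {"rx":0,"ry":0,"rz":0,"x":-0.0015,"y":0.0015,"z":0.051,"fingers":0.01},
    {"rx":0,"ry":0,"rz":0,"x":-0.0015,"y":0.0015,"z":0.052,"fingers":0.01},
    {"rx":0,"ry":0,"rz":0,"x":-0.0015,"y":0.0015,"z":0.052,"fingers":0.01}
  ]
}}

```text
clock: 17.2
eef_pos: [627.7, -165.6, 99.5]
tool_rot: [-0.0, 0.932, 0.361, -0.0]
wrist_force: [-3.1, 0.7, 6.6]
opening: 15.6
finger_force: 20.0
```

```bash
python3 -c "
from h import *
st()"
```

```text
17.2 pos [ 627.7 -165.6   99.5] yaw 0.739 F [-3.1  0.7  6.6] M [0.14 0.77 0.03] q [-0.39  0.44] op 15.6 20.0
```

Emit:
{"op": "servo_tool", "data": {
  "series": [
    {"rx":0,"ry":0,"rz":0,"x":0,"y":0,"z":0,"fingers":0.018},
    {"rx":0,"ry":0,"rz":0,"x":0,"y":0,"z":0,"fingers":0.018},
    {"rx":0,"ry":0,"rz":0,"x":0,"y":0,"z":0,"fingers":0.018}
  ],
  "force": 5
}}

```text
clock: 17.5
eef_pos: [627.5, -165.9, 97.7]
tool_rot: [-0.0, 0.933, 0.361, -0.0]
wrist_force: [0.5, 0.9, 0.2]
opening: 18.1
finger_force: 0.1
```

```bash
cat >> h.py <<'E'
def lookb(tag):
    look(tag); m=mask(cv2.imread(f"pics/{tag}.png"),"blue")
    r=[np.flatnonzero(m[k]) for k in (205,212,220,226)]; print("lid width",[(int(a[0]),int(a[-1]),int(np.ptp(a))) for a in r if len(a)],"top",[int(np.flatnonzero(m[:,c])[0]) for c in (225,258,290)])
E
python3 -c "
from h import *
lookb('c0')"
```

```text
17.5 pos [ 627.5 -165.9   97.7] yaw 0.738 F [0.5 0.9 0.2] M [-0.01 -0.04  0.02] q [-0.39  0.44] op 18.1 0.1
wood x,y,w,h [ 239  195   35  107 1241] [ 31.  98.  34. 106.   0.]
lid width [(198, 312, 114), (198, 315, 117), (196, 316, 120), (196, 317, 121)] top [158, 149, 162]
```

View pics/c0.png

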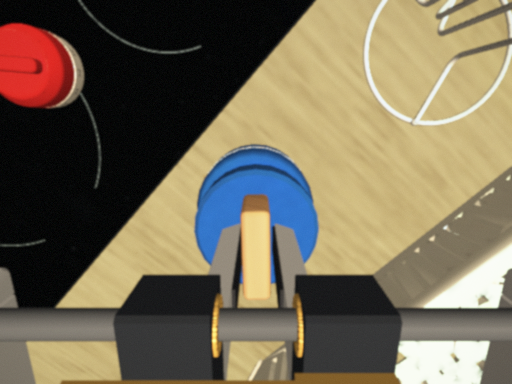

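The blue lid sits level on the blue canister's rim, centred near (257,218) with its handle between the fingers at rows 195–300. It isn't home yet, so I start the sweep.

Emit:
{"op": "servo_tool", "data": {
  "series": [
    {"rx":0,"ry":0,"rz":-0.08,"x":0,"y":0,"z":0,"fingers":0.018},
    {"rx":0,"ry":0,"rz":-0.16,"x":0,"y":0,"z":0,"fingers":0.018},
    {"rx":0,"ry":0,"rz":-0.24,"x":0,"y":0,"z":0,"fingers":0.018},
    {"rx":0,"ry":0,"rz":-0.32,"x":0,"y":0,"z":0,"fingers":0.018},
    {"rx":0,"ry":0,"rz":-0.32,"x":0,"y":0,"z":0,"fingers":0.018}
  ]
}}

```text
clock: 18.05
eef_pos: [627.6, -165.9, 98.0]
tool_rot: [-0.001, 0.863, 0.505, 0.0]
wrist_force: [0.7, 1.5, -0.4]
opening: 17.9
finger_force: 0.8
```

```bash
python3 -c "
from h import *
lookb('c1')"
```

```text
18.05 pos [ 627.6 -165.9   98. ] yaw 1.058 F [ 0.7  1.5 -0.4] M [ 0.22 -0.04 -0.07] q [-0.39  0.12] op 17.9 0.8
wood x,y,w,h [ 238  195   40  107 2860] [ 33.5  98.5  31.1 106.1   7.6]
lid width [(199, 313, 114), (198, 315, 117), (196, 317, 121), (196, 317, 121)] top [158, 148, 161]
```

Emit:
{"op": "servo_tool", "data": {
  "series": [
    {"rx":0,"ry":0,"rz":-0.08,"x":0.001,"y":-0.0005,"z":0,"fingers":0.018},
    {"rx":0,"ry":0,"rz":-0.16,"x":0.001,"y":-0.0005,"z":0,"fingers":0.018},
    {"rx":0,"ry":0,"rz":-0.24,"x":0.001,"y":-0.0005,"z":0,"fingers":0.018},
    {"rx":0,"ry":0,"rz":-0.32,"x":0.001,"y":-0.0005,"z":0,"fingers":0.018},
    {"rx":0,"ry":0,"rz":-0.32,"x":0.001,"y":-0.0005,"z":0,"fingers":0.018}
  ]
}}

```text
clock: 18.6
eef_pos: [627.7, -165.3, 98.2]
tool_rot: [-0.0, 0.772, 0.635, -0.0]
wrist_force: [0.2, -0.1, 0.2]
opening: 18.0
finger_force: 0.1
```

```bash
python3 -c "
from h import *
lookb('c2')"
```

```text
18.6 pos [ 627.7 -165.3   98.2] yaw 1.376 F [ 0.2 -0.1  0.2] M [-0.   -0.08  0.01] q [-0.39 -0.2 ] op 18.0 0.1
wood x,y,w,h [ 238  195   40  106 2713] [ 33.4  98.4  31.  106.6   7.7]
lid width [(200, 313, 113), (198, 315, 117), (197, 317, 120), (196, 317, 121)] top [158, 149, 160]
```

Emit:
{"op": "servo_tool", "data": {
  "series": [
    {"rx":0,"ry":0,"rz":-0.08,"x":0,"y":0,"z":0,"fingers":0.018},
    {"rx":0,"ry":0,"rz":-0.16,"x":0,"y":0,"z":0,"fingers":0.018},
    {"rx":0,"ry":0,"rz":-0.24,"x":0,"y":0,"z":0,"fingers":0.018},
    {"rx":0,"ry":0,"rz":-0.32,"x":0,"y":0,"z":0,"fingers":0.018},
    {"rx":0,"ry":0,"rz":-0.32,"x":0,"y":0,"z":0,"fingers":0.018}
  ]
}}

```text
clock: 19.15
eef_pos: [627.7, -165.4, 98.3]
tool_rot: [-0.0, 0.662, 0.75, -0.0]
wrist_force: [-0.1, -1.0, -0.6]
opening: 18.1
finger_force: 0.1
```

```bash
python3 -c "
from h import *
lookb('c3')"
```

```text
19.15 pos [ 627.7 -165.4   98.3] yaw 1.696 F [-0.1 -1.  -0.6] M [-0.01 -0.07  0.05] q [-0.39 -0.52] op 18.1 0.1
wood x,y,w,h [ 237  194   41  114 2707] [ 32.9 102.   31.2 114.5   7.4]
lid width [(201, 314, 113), (198, 315, 117), (197, 317, 120), (196, 317, 121)] top [159, 148, 159]
```

Emit:
{"op": "servo_tool", "data": {
  "series": [
    {"rx":0,"ry":0,"rz":-0.08,"x":0,"y":0,"z":0,"fingers":0.018},
    {"rx":0,"ry":0,"rz":-0.16,"x":0,"y":0,"z":0,"fingers":0.018},
    {"rx":0,"ry":0,"rz":-0.24,"x":0,"y":0,"z":0,"fingers":0.018},
    {"rx":0,"ry":0,"rz":-0.32,"x":0,"y":0,"z":0,"fingers":0.018},
    {"rx":0,"ry":0,"rz":-0.32,"x":0,"y":0,"z":0,"fingers":0.018}
  ]
}}

```text
clock: 19.7
eef_pos: [627.8, -165.5, 98.4]
tool_rot: [0.0, 0.534, 0.846, -0.0]
wrist_force: [0.4, 0.6, 0.3]
opening: 17.9
finger_force: 0.0
```

```bash
python3 -c "
from h import *
lookb('c4')"
```

```text
19.7 pos [ 627.8 -165.5   98.4] yaw 2.015 F [0.4 0.6 0.3] M [ 0.   -0.07 -0.03] q [-0.39 -0.84] op 17.9 0.0
wood x,y,w,h [ 238  194   39  108 2941] [ 33.1  98.3  30.5 108.1   8.3]
lid width [(201, 315, 114), (199, 316, 117), (197, 317, 120), (197, 317, 120)] top [160, 148, 159]
```

Emit:
{"op": "servo_tool", "data": {
  "series": [
    {"rx":0,"ry":0,"rz":-0.08,"x":0,"y":0,"z":0,"fingers":0.018},
    {"rx":0,"ry":0,"rz":-0.16,"x":0,"y":0,"z":0,"fingers":0.018},
    {"rx":0,"ry":0,"rz":-0.24,"x":0,"y":0,"z":0,"fingers":0.018},
    {"rx":0,"ry":0,"rz":-0.32,"x":0,"y":0,"z":0,"fingers":0.018},
    {"rx":0,"ry":0,"rz":-0.32,"x":0,"y":0,"z":0,"fingers":0.018}
  ]
}}

```text
clock: 20.25
eef_pos: [627.8, -165.5, 98.5]
tool_rot: [0.0, 0.392, 0.92, -0.0]
wrist_force: [-0.5, -0.5, 0.4]
opening: 18.3
finger_force: 0.1
```

```bash
python3 -c "
from h import *
lookb('c5')"
```

```text
20.25 pos [ 627.8 -165.5   98.5] yaw 2.335 F [-0.5 -0.5  0.4] M [ 0.02 -0.02 -0.02] q [-0.39 -1.15] op 18.3 0.1
wood x,y,w,h [ 238  194   39  107 1697] [ 33.1  97.8  30.7 106.9   7. ]
lid width [(201, 316, 115), (199, 316, 117), (197, 318, 121), (197, 318, 121)] top [161, 149, 158]
```

Emit:
{"op": "servo_tool", "data": {
  "series": [
    {"rx":0,"ry":0,"rz":-0.08,"x":0,"y":0,"z":0,"fingers":0.018},
    {"rx":0,"ry":0,"rz":-0.16,"x":0,"y":0,"z":0,"fingers":0.018},
    {"rx":0,"ry":0,"rz":-0.24,"x":0,"y":0,"z":0,"fingers":0.018},
    {"rx":0,"ry":0,"rz":-0.32,"x":0,"y":0,"z":0,"fingers":0.018},
    {"rx":0,"ry":0,"rz":-0.32,"x":0,"y":0,"z":0,"fingers":0.018}
  ]
}}

```text
clock: 20.8
eef_pos: [627.9, -165.1, 98.5]
tool_rot: [0.0, 0.241, 0.971, 0.0]
wrist_force: [-0.3, 1.1, 0.4]
opening: 17.9
finger_force: 0.9
```

```bash
python3 -c "
from h import *
lookb('c6')"
```

```text
20.8 pos [ 627.9 -165.1   98.5] yaw 2.655 F [-0.3  1.1  0.4] M [ 0.13 -0.14  0.03] q [-0.39 -1.47] op 17.9 0.9
wood x,y,w,h [ 237  190   40  118 2888] [ 36.1  99.9  37.4 118.2   5.7]
lid width [(202, 315, 113), (200, 315, 115), (199, 315, 116), (199, 315, 116)] top [162, 149, 159]
```

The width fell from 121 to 116 px, the same ratio as for the yellow lid, so it has dropped. I release, rise and check both.

Emit:
{"op": "servo_tool", "data": {
  "series": [
    {"rx":0,"ry":0,"rz":0.05,"x":0,"y":0,"z":0,"fingers":0.018},
    {"rx":0,"ry":0,"rz":0.05,"x":0,"y":0,"z":0,"fingers":0.04},
    {"rx":0,"ry":0,"rz":0.05,"x":0,"y":0,"z":0,"fingers":0.04},
    {"rx":0,"ry":0,"rz":0.05,"x":0,"y":0,"z":-0.03,"fingers":0.04},
    {"rx":0,"ry":0,"rz":0.05,"x":0,"y":0,"z":-0.07,"fingers":0.04},
    {"rx":0,"ry":0,"rz":0.05,"x":0,"y":0,"z":-0.1,"fingers":0.04},
    {"rx":0,"ry":0,"rz":0.05,"x":0,"y":0,"z":-0.1,"fingers":0.04},
    {"rx":0,"ry":0,"rz":0.05,"x":0,"y":0,"z":-0.1,"fingers":0.04}
  ]
}}

```text
clock: 21.65
eef_pos: [628.2, -165.5, 199.2]
tool_rot: [0.001, 0.264, 0.965, -0.0]
wrist_force: [0.2, 0.2, -1.6]
opening: 39.8
finger_force: 0.0
```

Run:
```python
from h import *
K,W=cam("wrist"); im=viewer.read_camera("wrist"); cv2.imwrite("pics/d0.png",im); st()
h=cv2.cvtColor(im,cv2.COLOR_BGR2HSV)
for ze in (62,54,46): fitlid(im,K,W,"blue",627.5,-165,ze)
fit0=cv2.imread("pics/w3.png")
print([(np.round(d["box"]).tolist(),round(d["confidence"],2)) for d in look_for("wrist","canister_blue")][:2],[(np.round(d["box"]).tolist(),round(d["confidence"],2)) for d in look_for("wrist","lid_blue")][:2])
# scene view: lid/handle bottom and top model rows
K,W=cam("scene"); im=viewer.read_camera("scene"); cv2.imwrite("pics/s1.png",im)
for n,c,p,t in (("blue","blue",(627.5,-165),2.55),("yellow","yellow",(592,256),2.14)):
    w=mask(im,"wood"); q=proj(K,W,(*p,95)); u,v=int(q[0]),int(q[1])
    for ze in (62,54):
        b=sil(K,W,barpts(*p,t,ze))>.5; print(n,ze,"wood in bar",round((w[b]>0).mean(),2),"bar rows",np.flatnonzero(b.any(1))[[0,-1]])
    for d in (-2,-1,0): pass
    col=w[v-40:v+20,u-2:u+3]; print("wood rows",np.flatnonzero((col>0).sum(1)>=3)+v-40)
    # wood-to-canister-band: white band row below
    print("V col",cv2.cvtColor(im,cv2.COLOR_BGR2HSV)[v-25:v+50:1,u].tolist()) if 0 else None
```

```text
21.7 pos [ 627.2 -165.1  197.4] yaw 2.608 F [ 0.7  0.1 -0.4] M [ 0.03 -0.18 -0.02] q [-0.39 -1.43] op 39.9 0.0
blue xy [ 623.5 -160.6] res 0.047 handle 2.52 res 0.21
blue xy [ 625.3 -161.4] res 0.051 handle 2.52 res 0.19
blue xy [ 626.  -161.8] res 0.075 handle 2.52 res 0.19
[([260.0, 156.0, 77.0, 46.0], 0.66)] [([258.0, 185.0, 82.0, 82.0], 0.73)]
blue 62 wood in bar 0.67 bar rows [125 149]
blue 54 wood in bar 0.6 bar rows [127 152]
wood rows [109 110 111 112 113 114 115 116 117 118 119 120 121 122 123 124 125 126
 127 128 129 135 136 137 138 139 140 141 142 143 144 145 146 147 148 149]
yellow 62 wood in bar 0.44 bar rows [210 244]
yellow 54 wood in bar 0.52 bar rows [213 246]
wood rows [234 235 236 237 238 239 240 241 242 243 244 245 246]
```

```bash
python3 -c "
from plant import order
print(order.job_done())"
```

```text
the job is handed in; nothing more can be done
None
```

I swapped the lids and handed the job in at about 22 s: each lid was turned gently until the wrist images showed the shrink expected from its 8 mm drop, then let go; a later fit backed this up for yellow but was inconclusive for blue.

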